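# Scan the green-labelled antiseptic bottle

### The job

Pick up the hand scanner from its blue mat and aim its red window squarely at the middle of the label on the brown bottle with the green-banded label, level with the label and about 6 cm in front of it; hold it still there for about a second so that it can take in the whole label. Then lay the scanner back down flat on the mat (do not drop it) and let go. Do not scan the other brown bottle, and leave both bottles standing where they are.

Things in the scene. Friction and masses are not known exactly. Their poses are not given: they have to be found in the camera images.
- scanner: Hand scanner, loose, 135 x 44 x 34 mm, 0.13 kg, lying on the blue mat. Origin: on its underside, 66 mm behind the window. x points out of the red window, y left, z up. White handle (grip it across y near the origin, pads 24 mm above the underside): x -65 to 21 mm, 30 mm wide, 30 high. Grey head: x 21 to 65 mm, 44 mm wide, 34 high. Window centre: x 66, z 17 mm.
- bottle_green: Brown glass bottle with white cap and a label with a broad GREEN band: the one to scan. Loose, upright on the trolley top, 46 mm diameter, 102 mm high. Origin: centre of its underside. z up; the middle of the label's front lies 23 mm from the axis in the direction of the bottle's -x axis, 31 mm above the underside; it faces along -x and wraps round two thirds of the body.
- bottle_white: Brown glass bottle with white cap and a white label with black print and no green: not to be scanned. Same size (46 mm diameter, 100 mm high), same origin and axes as the other bottle. The bottles and a steel swab canister stand in a row and may swap places.
- mat: Blue rest mat, fixed flat on the trolley top, 220 (x) x 140 (y) x 4 mm thick. Origin: centre of its underside, on the trolley top (z = 0). z up; its x axis is its long side.

How it is judged:
On the way:
1. the held scanner stays still for about a second, its window 20 to 110 mm from the green-banded label, aimed at the label's middle within 11 mm and square to it within 24 degrees (x of bottle_green in the frame of scanner between 0.109 and 0.199 m and y of bottle_green in the frame of scanner between -0.016 and 0.016 m and z of bottle_green in the frame of scanner between -0.031 and -0.003 m and angle between the x axis of scanner and the x axis of bottle_green, either way round below 0.42 rad and x of scanner in the frame of bottle_green below -0.05 m and angle between scanner's own z axis and vertical below 0.27 rad and contact force between the fingers and scanner above 0.2 N and linear speed of scanner below 0.025 m/s and angular speed of scanner below 0.2 rad/s), for 0.8 s.
At the end, for the whole second after the job is handed in: The scanner lies flat, released and at rest on the blue mat, right way up (within 7 degrees), its origin within 80 mm along and 60 mm across the mat of its centre; both brown bottles stand upright within 30 mm of where they stood (height (world z) of scanner between 0.001 and 0.009 m and angle between scanner's own z axis and vertical below 0.12 rad and x of scanner in the frame of mat between -0.08 and 0.08 m and y of scanner in the frame of mat between -0.06 and 0.06 m and linear speed of scanner below 0.02 m/s and angle between each of bottle_green, bottle_white's own z axis and vertical below 0.15 rad and distance of each of bottle_green, bottle_white from where it was at the start of the episode below 0.03 m); the robot touches nothing.
It fails at once if the other brown bottle is scanned (the scanner is held still aimed at its label) (x of bottle_white in the frame of scanner between 0.109 and 0.199 m and y of bottle_white in the frame of scanner between -0.016 and 0.016 m and z of bottle_white in the frame of scanner between -0.031 and -0.003 m and angle between the x axis of scanner and the x axis of bottle_white, either way round below 0.42 rad and x of scanner in the frame of bottle_white below -0.05 m and angle between scanner's own z axis and vertical below 0.27 rad and contact force between the fingers and scanner above 0.2 N and linear speed of scanner below 0.006 m/s and angular speed of scanner below 0.048 rad/s).
It fails at once if a brown bottle is knocked over or pushed away (angle between any of bottle_green, bottle_white's own z axis and vertical above 0.4 rad or distance of any of bottle_green, bottle_white from where it was at the start of the episode above 0.04 m).
It fails at once if the scanner is dropped (linear speed of scanner above 0.7 m/s and contact force between each of the fingers, the arm and scanner below 0.05 N).
It also fails if it takes over 51 s, if anything falls off the work surface, if the arm or the gripper's body presses on something with over 40 N, if the wrist force passes 120 N, or if a joint passes its speed limit or range.

### The arm

A 6-joint arm with a two-finger parallel gripper is mounted at the origin on a cart in front of the work surface, level with it; the furniture and walls round the work are solid. World frame = base frame: x ahead of the robot, y to its left, z up, the work surface at z = 0. Lengths are in m, angles in rad, forces in N, time in s.
With the tool pointing down it reaches from about 0.35 to 1 m from the base axis. Payload 7.1 kg.
Tool frame: the origin (TCP) lies between the finger pads; the fingertips stand 25 mm ahead of it and the grasp point (between the pads) lies 6 mm ahead of it; z points along the fingers, y is the line along which they close (so a half turn about z gives the same grasp; the last joint's range is limited). The gripper opens to 85 mm and grips with 20 to 120 N. Pads are 22 mm wide; open, the fingers measure 114 mm over their backs; the gripper's body (76 mm by 85 mm) begins 54 mm behind the grasp point. The pads swing forward as they close: fully open they stand 13 mm farther back than shut.
Start: joints at [-0.019, 0.423, 1.63, -0, 1.089, -0.019], TCP at [0.625, 0, 0.256] pointing down, gripper open.
Joint ranges: [-3, 3], [-0.9, 2.11], [0.09, 2.58], [-1.31, 4.45], [0.11, 2.69], [-2.54, 2.54]. Speed limits (rad/s): [2.39, 2.39, 3.01, 3.14, 3.14, 3.14].

### API

Orientations are given as a unit quaternion [x, y, z, w].
In Python, from station import r gives the robot as it stands.
- The arm moves only by the tool step_arm, never from a script. Its arguments are lists of equal length, an entry for each row: "jaw": the opening, from -1 (shut) to 1 (fully open); "linear": the shift along the tool's x, y, z in mm, a list of three; "rotation": the turn, a rotation vector about the tool's x, y, z in rad, a list of three. A call has exactly 5 rows; each row shifts and turns the commanded pose from where the row before left it, along the tool's axes as they then stand; what a row does not reach is not made up. A row lasts 1/12 s, in which the tool goes at most 41.7 mm and 7.16 degrees, less where a joint would pass 70% of its speed; a pose out of reach is approached as far as the arm can. A call is refused whole if a number of a shift passes 41.7 or a number of a turn 0.125, either way. A call with a gripper value outside its range is refused whole. The fingers move at their own pace and stop on an object; "grip_force" is the grip in N (left out, the last holds). Time passes only in rows, so rows that do not move let the fingers close, or fill a call up. It gives the time, the measured TCP pose, the force, the opening and the grip force at its end, in the units of the state.
- r.state(): the state, without advancing time (a new reading comes with each control period).
- r.camera(name): name is "scene" or "side" or "wrist"; returns a dict with "image" (420x560x3 uint8, blue, green, red), "fx", "fy", "cx", "cy" (pixels), "R" (3x3) and "t" (3): a world point X has camera coordinates R X + t; the wrist camera has in their place "mount" (4x4, takes a point from camera to tool coordinates, whose origin is the TCP and whose axes are the flange's). Camera axes: x right, y down, z forward; pixel columns grow to the right and rows downward; lengths in m; the calibration is good to about 2 mm. A picture is of the moment at which its call begins: read the wrist's pose just before it. There is no depth.
- r.sign_off(): hands the job in; it is judged then, once.
Trained networks look in the newest picture that a camera, given by its name, has taken for a name from the list of things; names that differ only in an ending like _2 or _b are one class to them, and where a whole thing is asked for, a point or a joint stands for the part that bears it (a point fixed in the world has none). Each returns a list of dicts, best first, with "confidence" (0 to 1); they miss things now and then, are a little off and sometimes report something else, mostly with a low value. They report only what shows in the picture. A call takes as long as a camera call.
- r.outline_of(label, camera): "region" (420x560 bool, what is visible of it) and "bbox" ([left, top, width, height] in pixels, round what is visible of it).
The state is a dict: "time_s": time; "joints": joint angles; "dq": joint speeds; "joint_torque": joint torques, N m; "tool_pos": TCP position; "tool_rot": TCP orientation; "contact_force": force on the tool from outside, world axes, zero at the start; "moment": the same for the moment, N m; "finger_gap": finger opening in m; "grip_force": force on a finger pad.
Only numpy, scipy, OpenCV 4.12 (cv2) and the standard library are available. Lean on these libraries where they do the work, as an engineer would, in place of code of your own. Each camera call takes 0.05 s, during which the arm holds its last target. There are 200 camera calls.

## Working session

There is one attempt and no reset: what is moved stays moved. The work goes in short steps, Python scripts to look and compute and a tool call to move; the robot and the scene stay as the last step left them, time stands still between calls to the robot, and variables do not carry over. Pictures are saved under pics/ and viewed, at most 10 in all, crops included, and the job is handed in when it is done.

Besides the shell and the picture viewer there is one more tool, called after "Call:" by a JSON object that holds its "op" and its "data", one argument or row to a line. step_arm: Moves the arm, as the interface text tells. Its arguments: {"type":"object","properties":{"jaw":{"type":"array"},"linear":{"type":"array"},"rotation":{"type":"array"},"grip_force":{"type":"number"}},"required":["jaw","linear","rotation"]}

```bash
mkdir -p pics; ls
cat > h.py <<'E'
import numpy as np, cv2
from station import r
from scipy.spatial.transform import Rotation as Ro
def ray(c,u,v):
    d=np.array([(u-c['cx'])/c['fx'],(v-c['cy'])/c['fy'],1.])
    R=np.array(c['R']);t=np.array(c['t'])
    return -R.T@t, R.T@d
def onz(c,u,v,z):
    o,d=ray(c,u,v); return o+d*(z-o[2])/d[2]
E
python3 - <<'E'
from h import *
print(r.state())
ims=[]
for n in ['scene','side']:
    c=r.camera(n); cv2.imwrite(f'pics/{n}0.png',c['image'])
    print(n,c['fx'],c['cx'],c['cy'],np.round(c['R'],3).tolist(),np.round(c['t'],3).tolist(), 'pos',np.round(ray(c,0,0)[0],3))
    for l in ['scanner','bottle_green','bottle_white','mat']:
        for d in r.outline_of(l,n)[:3]:
            m=d['region']; ys,xs=np.nonzero(m)
            b=d['bbox']
            print(l,round(d['confidence'],2),b,'n',m.sum(),'base?',np.round(onz(c,b[0]+b[2]/2,b[1]+b[3],0),3))
            if l in('scanner','mat'):
                q=cv2.minAreaRect(np.c_[xs,ys].astype(np.float32)); print(np.round([onz(c,*p,0.004 if l=='mat' else .02)[:2] for p in cv2.boxPoints(q)],3).tolist())
E
```

```text
pics
{'time_s': 0.0, 'joints': array([-1.89776630e-02,  4.23856134e-01,  1.63071379e+00,  2.54093323e-06,
        1.08859741e+00, -1.90124342e-02]), 'dq': array([ 0.00143074, -0.00105881,  0.00034138, -0.00077428,  0.00168938,
        0.00062007]), 'joint_torque': array([ 6.87376578e-04, -5.57382560e+01, -2.81743366e+01,  7.52266601e-05,
        7.21184188e-03,  1.02962622e-05]), 'tool_pos': array([6.24478433e-01, 5.02004773e-05, 2.55526766e-01]), 'tool_rot': array([ 7.07094686e-01,  7.07118438e-01, -5.45247149e-04, -5.67987108e-04]), 'contact_force': array([-0.01355091,  0.11576346, -0.12314345]), 'moment': array([-0.06958919,  0.00163409, -0.01023326]), 'grip_force': 0.0, 'finger_gap': 0.08519585804243318}
scene 421.31483650398945 278.78423236151633 216.0782223349773 [[0.682, -0.731, 0.001], [-0.541, -0.505, -0.673], [0.492, 0.459, -0.74]] [-0.393, 0.331, 0.601] pos [ 0.151 -0.396  0.668]
scanner 0.96 [249.4, 288.5, 79.7, 41.1] n 1829 base? [ 0.414 -0.175  0.   ]
[[0.389, -0.099], [0.51, -0.172], [0.474, -0.217], [0.36, -0.146]]
bottle_green 0.86 [298.4, 175.7, 26.1, 41.4] n 866 base? [ 0.64  -0.035  0.   ]
bottle_white 0.62 [224.5, 125.5, 20.7, 43.5] n 789 base? [0.634 0.198 0.   ]
mat 0.85 [226.6, 261.9, 141.3, 119.4] n 6994 base? [ 0.357 -0.244  0.   ]
[[0.358, -0.067], [0.596, -0.131], [0.521, -0.268], [0.316, -0.198]]
side 478.143768277154 283.3309495822935 220.52312794176126 [[-0.99, -0.139, 0.005], [-0.08, 0.539, -0.839], [0.114, -0.831, -0.544]] [0.531, 0.096, 0.938] pos [0.426 0.802 0.589]
bottle_green 0.71 [216.9, 193.2, 23.5, 43.4] n 846 base? [ 0.658 -0.017  0.   ]
bottle_white 0.86 [183.0, 259.3, 28.9, 61.6] n 1384 base? [0.651 0.237 0.   ]
mat 0.94 [277.5, 180.8, 109.1, 49.7] n 2038 base? [ 0.439 -0.073  0.   ]
[[0.567, -0.119], [0.572, -0.283], [0.323, -0.201], [0.344, -0.057]]
```

View pics/scene0.png

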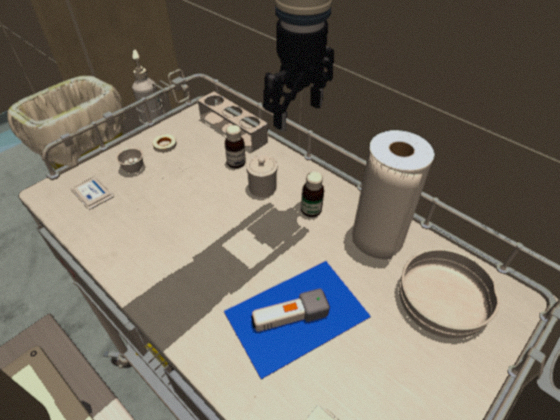

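View pics/side0.png

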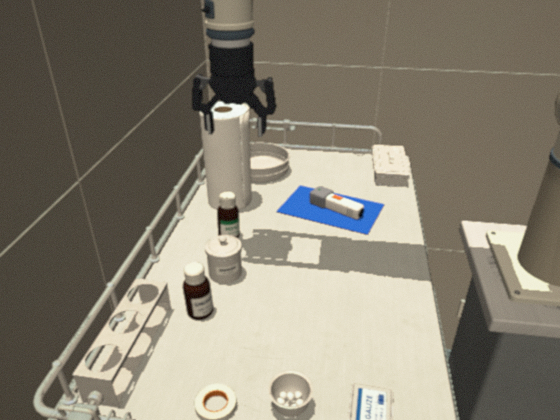

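The scene picture shows the scanner on the blue mat at about (290,312), its head to the right. The green-banded bottle is at (312,195), the canister at (262,177) and the white-label bottle at (234,147). The side view agrees: green bottle at (228,215), white bottle at (198,292).

```bash
cat >> h.py <<'E'
from scipy.optimize import minimize
def proj(c,P):
    p=np.asarray(P)@np.array(c['R']).T+np.array(c['t']); return np.c_[c['fx']*p[:,0]/p[:,2]+c['cx'],c['fy']*p[:,1]/p[:,2]+c['cy']]
def box(x0,x1,w,z0,z1): return np.array([[x,y,z] for x in(x0,x1) for y in(-w/2,w/2) for z in(z0,z1)])
SC=[box(-.065,.021,.030,0,.030),box(.021,.065,.044,0,.034)]
a=np.linspace(0,2*np.pi,40)
def cyl(rr,z0,z1): return np.array([[rr*np.cos(t),rr*np.sin(t),z] for t in a for z in(z0,z1)])
BO=[cyl(.023,0,.07),cyl(.014,.07,.102)]
MA=[box(-.11,.11,.14,0,.004)]
def sil(c,parts,x,y,yaw,z):
    m=np.zeros((420*4,560*4),np.uint8); R=Ro.from_euler('z',yaw).as_matrix()
    for P in parts:
        q=proj(c,P@R.T+[x,y,z]); cv2.fillConvexPoly(m,cv2.convexHull(((q+.5)*4).astype(np.int32)),255)
    return cv2.resize(m,(560,420),interpolation=cv2.INTER_AREA)/255.
def fit(obs,parts,x0,z,fixyaw=False):
    def f(p):
        e=0
        for c,m in obs:
            s=sil(c,parts,p[0],p[1],0 if fixyaw else p[2],z); e+=np.abs(s-m).sum()/m.sum()
        return e
    best=min((minimize(f,np.array(x0)*1.,method='Nelder-Mead',options=dict(initial_simplex=np.array([x0]+[np.array(x0)+d for d in np.diag([s,s,10*s][:len(x0)])]),xatol=1e-4,fatol=1e-4)) for s in(.01,.02,-.015)),key=lambda q:q.fun)
    return best.x,best.fun
E
python3 - <<'E'
from h import *
O={};C={}
for n in ['scene','side']:
    C[n]=r.camera(n)
    for l in ['scanner','bottle_green','bottle_white','mat']:
        d=r.outline_of(l,n)
        if d and d[0]['confidence']>.4: O[l,n]=d[0]['region'].astype(float)
ob=lambda l,ns=('scene','side'):[(C[n],O[l,n]) for n in ns if (l,n) in O]
for ns in (('scene','side'),('scene',),('side',)):
    for l,b,z,x0 in [('bottle_green',BO,0,[.655,-.025]),('bottle_white',BO,0,[.65,.21]),('mat',MA,0,[.44,-.16,0.]),('scanner',SC,.004,[.43,-.155,-.1])]:
        o=ob(l,ns)
        if not o: continue
        if l in('mat','scanner'):
            # occlusion of mat by scanner: fill mask hull
            if l=='mat': o=[(c,cv2.fillConvexPoly(np.zeros((420,560),np.uint8),cv2.convexHull(np.argwhere(m>0)[:,::-1].astype(np.int32)),1).astype(float)) for c,m in o]
        p,e=fit(o,b,x0,z,len(x0)==2); print(ns,l,np.round(p,4),round(e,3))
cs=[]
for n,(u,v) in {'scene':(312,197),'side':(228,218)}.items():
    k=C[n]['image'][v-30:v+30,u-35:u+35]; cs.append(cv2.resize(k,None,fx=5.6,fy=5.6,interpolation=cv2.INTER_CUBIC))
cv2.imwrite('pics/crop0.png',np.hstack(cs))
E
```

```text
('scene', 'side') bottle_green [ 0.6564 -0.0194] 0.296
('scene', 'side') bottle_white [0.6531 0.2144] 0.188
('scene', 'side') mat [ 0.4447 -0.1651 -0.2953] 0.057
('scene', 'side') scanner [ 0.4348 -0.1595 -0.6313] 0.169
('scene',) bottle_green [ 0.6544 -0.0197] 0.072
('scene',) bottle_white [0.6508 0.2124] 0.094
('scene',) mat [ 0.443  -0.165  -0.2922] 0.019
('side',) bottle_green [ 0.66   -0.0309] 0.191
('side',) bottle_white [0.6541 0.2128] 0.075
('side',) mat [ 0.4465 -0.1651 -0.2925] 0.023
('side',) scanner [ 0.4348 -0.1595 -0.6313] 0.169
```

View pics/crop0.png

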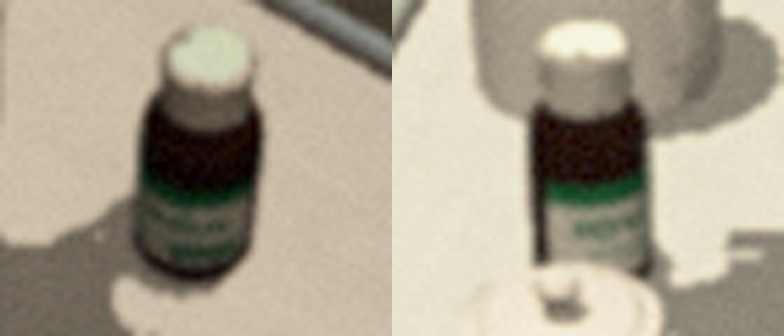

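The crop shows the label facing about world -x: its left edge in the side view is near azimuth 57°, so with a ±120° wrap the front is at about 177°. The scanner's yaw is still uncertain, so I'll measure it again.

Run:
```python
from h import *
for k in range(2):
  o=[]
  for n in ['scene','side']:
    c=r.camera(n)
    for d in r.outline_of('scanner',n)[:1]: print(n,d['bbox'],d['confidence']); o.append((c,d['region'].astype(float)))
    if n=='scene': print(onz(c,254,318,.02),onz(c,327,302,.02))
    if n=='side': print(onz(c,362,211,.02),onz(c,312,195,.02))
  for q in [[x] for x in o]+[o]:
    if q: print(len(q),fit(q,SC,[.43,-.155,-.3],.004))
s=r.state(); print(s['time_s']); print(np.round(r.camera('wrist')['mount'],3).tolist(), r.camera('wrist')['fx'])
print(Ro.from_quat(s['tool_rot']).as_matrix().round(3).tolist())
```

```text
scene [249.7, 289.3, 81.7, 39.8] 0.91
[ 0.38110778 -0.12350988  0.02      ] [ 0.49027766 -0.19490184  0.02      ]
side [313.3, 186.6, 50.3, 31.8] 0.62
[ 0.37570244 -0.13137522  0.02      ] [ 0.49391772 -0.18684531  0.02      ]
1 (array([ 0.43236795, -0.15858398, -0.51895073]), np.float64(0.11847753289439791))
1 (array([ 0.43589238, -0.16277709, -0.63410447]), np.float64(0.23683680998054865))
2 (array([ 0.43179902, -0.15972242, -0.54603382]), np.float64(0.3851668840360545))
scene [250.6, 292.5, 80.6, 37.3] 0.56
[ 0.38110778 -0.12350988  0.02      ] [ 0.49027766 -0.19490184  0.02      ]
side [309.2, 185.0, 58.7, 31.8] 0.89
[ 0.37570244 -0.13137522  0.02      ] [ 0.49391772 -0.18684531  0.02      ]
1 (array([ 0.43097202, -0.15831341, -0.5037311 ]), np.float64(0.13812144212523716))
1 (array([ 0.4339201 , -0.16004894, -0.53473742]), np.float64(0.1251597491788594))
2 (array([ 0.43209149, -0.15870861, -0.54173965]), np.float64(0.27745685600259423))
1.4
[[0.0, -0.956, -0.294, 0.076], [1.0, 0.001, -0.0, -0.001], [0.001, -0.294, 0.956, -0.118], [0.0, 0.0, 0.0, 1.0]] 356.7566141943048
[[-0.0, 1.0, 0.0], [1.0, 0.0, -0.0], [-0.0, 0.0, -1.0]]
```

Call:
{"op": "step_arm", "data": {
  "jaw": [1,1,1,1,1],
  "linear": [
    [-24,-30,0],
    [-24,-30,0],
    [-24,-30,0],
    [-24,-30,0],
    [-24,-30,0]
  ],
  "rotation": [
    [0,0,0],
    [0,0,0],
    [0,0,0],
    [0,0,0],
    [0,0,0]
  ]
}}

```text
time_s: 1.92
tool_pos: [0.4735, -0.1206, 0.2563]
tool_rot: [0.707, 0.707, 0.0, 0.0]
contact_force: [0.9, -0.5, -0.7]
finger_gap: 0.0856
grip_force: 0.0
```

Call:
{"op": "step_arm", "data": {
  "jaw": [1,1,1,1,1],
  "linear": [
    [-19,-22,10],
    [-20,-21,10],
    [0,0,10],
    [0,0,10],
    [0,0,10]
  ],
  "rotation": [
    [0,0,0],
    [0,0,-0.04],
    [0,0,-0.12],
    [0,0,-0.12],
    [0,0,-0.12]
  ]
}}

```text
time_s: 2.33
tool_pos: [0.4317, -0.1596, 0.2063]
tool_rot: [0.551, 0.835, 0.0, 0.0]
contact_force: [-0.0, -1.0, 0.8]
finger_gap: 0.0853
grip_force: 0.0
```

Call:
{"op": "step_arm", "data": {
  "jaw": [1,1,1,1,1],
  "linear": [
    [0,0,10],
    [0,0,10],
    [0,0,6],
    [0,0,0],
    [0,0,0]
  ],
  "rotation": [
    [0,0,-0.12],
    [0,0,-0.12],
    [0,0,-0.12],
    [0,0,-0.12],
    [0,0,-0.12]
  ]
}}

```text
time_s: 2.75
tool_pos: [0.4318, -0.1589, 0.1799]
tool_rot: [0.279, 0.96, 0.0, -0.0]
contact_force: [-0.2, 0.1, 0.4]
finger_gap: 0.0856
grip_force: 0.0
```

Call:
{"op": "step_arm", "data": {
  "jaw": [1,1,1,1,1],
  "linear": [
    [0,0,0],
    [0,0,0],
    [0,0,0],
    [0,0,0],
    [0,0,0]
  ],
  "rotation": [
    [0,0,-0.04],
    [0,0,0],
    [0,0,0],
    [0,0,0],
    [0,0,0]
  ]
}}

```text
time_s: 3.17
tool_pos: [0.432, -0.159, 0.1804]
tool_rot: [0.263, 0.965, -0.0, 0.0]
contact_force: [0.3, -0.4, 0.0]
finger_gap: 0.0852
grip_force: 0.0
```

```bash
cat >> h.py <<'E'
def wcam():
    s=r.state(); c=dict(r.camera('wrist')); T=np.eye(4);T[:3,:3]=Ro.from_quat(s['tool_rot']).as_matrix();T[:3,3]=s['tool_pos']
    W=np.linalg.inv(T@np.array(c['mount'])); c['R']=W[:3,:3];c['t']=W[:3,3]; return s,c
E
python3 - <<'E'
from h import *
s,c=wcam(); print(s['tool_pos'],s['joints'].round(2)); R=Ro.from_quat(s['tool_rot']).as_matrix(); print(R.round(3).tolist())
for d in r.outline_of('scanner','wrist')[:1]:
    print(d['bbox'],d['confidence']); p,e=fit([(c,d['region'].astype(float))],SC,[.432,-.159,-.53],.004); print(p,e)
    k=c['image'].copy(); k[(np.abs(sil(c,SC,*p,.004)-.5)<.4)]=(0,255,0); cv2.imwrite('pics/w1.png',k)
for d in r.outline_of('mat','wrist')[:1]:print('mat',d['bbox'])
E
```

```text
[ 0.43201816 -0.15900301  0.18039408] [-0.38  0.3   2.04 -0.    0.8  -1.42]
[[-0.862, 0.507, 0.0], [0.507, 0.862, -0.0], [-0.0, 0.0, -1.0]]
[253.5, 113.7, 49.7, 167.5] 0.7
[ 0.4304181  -0.15833442 -0.52649984] 0.06199928816411053
mat [160.3, 51.7, 221.9, 279.0]
```

View pics/w1.png

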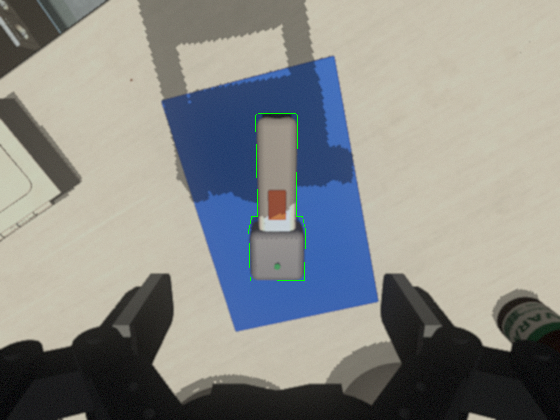

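The fitted scanner outline sits on the real one (handle at (277,170), head at (277,255)), centred between the fingers. I'll descend and grip it.

Call:
{"op": "step_arm", "data": {
  "jaw": [1,1,1,1,1],
  "linear": [
    [0,0,25],
    [0,0,25],
    [0,0,25],
    [0,0,25],
    [0,0,20]
  ],
  "rotation": [
    [0,0,0],
    [0,0,0],
    [0,0,0],
    [0,0,0],
    [0,0,0]
  ]
}}

```text
time_s: 3.73
tool_pos: [0.4317, -0.1588, 0.0589]
tool_rot: [0.262, 0.965, 0.0, -0.0]
contact_force: [-0.3, 0.1, -0.0]
finger_gap: 0.085
grip_force: 0.0
```

Call:
{"op": "step_arm", "data": {
  "jaw": [1,1,1,1,1],
  "linear": [
    [0,0,10],
    [0,0,8],
    [0,0,8],
    [0,0,0],
    [0,0,0]
  ],
  "rotation": [
    [0,0,0],
    [0,0,0],
    [0,0,0],
    [0,0,0],
    [0,0,0]
  ]
}}

```text
time_s: 4.15
tool_pos: [0.4322, -0.1591, 0.0346]
tool_rot: [0.262, 0.965, -0.0, 0.0]
contact_force: [-0.8, 0.1, -0.3]
finger_gap: 0.0851
grip_force: 0.0
```

Call:
{"op": "step_arm", "data": {
  "jaw": [0.2,-0.1,-0.3,-0.5,-0.6],
  "linear": [
    [0,0,0],
    [0,0,0],
    [0,0,0],
    [0,0,0],
    [0,0,0]
  ],
  "rotation": [
    [0,0,0],
    [0,0,0],
    [0,0,0],
    [0,0,0],
    [0,0,0]
  ],
  "grip_force": 35
}}

```text
time_s: 4.57
tool_pos: [0.4323, -0.1591, 0.0348]
tool_rot: [0.262, 0.965, -0.0, 0.0]
contact_force: [-0.4, 0.3, 7.2]
finger_gap: 0.0293
grip_force: 35.3
```

Call:
{"op": "step_arm", "data": {
  "jaw": [-1,-1,-1,-1,-1],
  "linear": [
    [0,0,0],
    [0,0,0],
    [0,0,0],
    [0,0,0],
    [0,0,0]
  ],
  "rotation": [
    [0,0,0],
    [0,0,0],
    [0,0,0],
    [0,0,0],
    [0,0,0]
  ],
  "grip_force": 35
}}

```text
time_s: 4.98
tool_pos: [0.4322, -0.1591, 0.0348]
tool_rot: [0.262, 0.965, -0.0, 0.0]
contact_force: [-1.4, 0.9, 6.4]
finger_gap: 0.0294
grip_force: 35.1
```

Call:
{"op": "step_arm", "data": {
  "jaw": [-1,-1,-1,-1,-1],
  "linear": [
    [0,0,-8],
    [0,0,-14],
    [0,0,-14],
    [0,0,-14],
    [0,0,-10]
  ],
  "rotation": [
    [0,0,0],
    [0,0,0],
    [0,0,0],
    [0,0,0],
    [0,0,0]
  ]
}}

```text
time_s: 5.4
tool_pos: [0.4321, -0.159, 0.0956]
tool_rot: [0.262, 0.965, -0.0, 0.0]
contact_force: [-0.4, -0.4, -1.3]
finger_gap: 0.0297
grip_force: 35.0
```

Run:
```python
from h import *
s,c=wcam(); print(s['tool_pos'],s['finger_gap'])
print('bottle px',proj(c,[[.655,-.02,.03],[.655,-.02,.1]]))
out=[c['image']]
q=r.camera('scene'); 
for l in('bottle_green',):
  o=[]
  for cc,n in((c,'wrist'),(q,'scene')):
    for d in r.outline_of(l,n)[:1]: print(n,d['bbox'],d['confidence']); o.append((cc,d['region'].astype(float)))
  for x in o: print(fit([x],BO,[.655,-.02],0,True))
cv2.imwrite('pics/w2.png',np.vstack([c['image'][200:400]]))
```

```text
[ 0.43205953 -0.15899763  0.09561488] 0.02966776461199051
bottle px [[631.74399169 417.19226052]
 [774.0297656  544.0269486 ]]
```

View pics/w2.png

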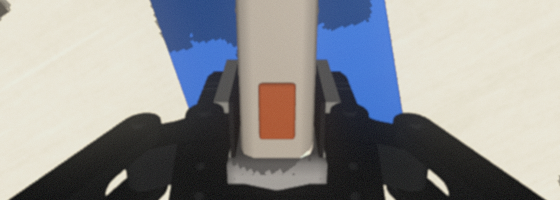

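The scanner sits straight in the jaws (orange button at (277,310) of the full frame) and the bottle is out of this view. I'll get the label's facing by unwrapping the cylinder from the fixed cameras.

Run:
```python
from h import *
bx,by=.6555,-.0195
rows=[]
for n,az0 in(('scene',217),('side',105.6)):
    c=r.camera(n); az=np.arange(az0-90,az0+91,5); zz=np.linspace(.028,.052,9) if n=='side' else np.linspace(.012,.052,9)
    P=np.array([[[bx+.023*np.cos(np.radians(t)),by+.023*np.sin(np.radians(t)),z] for t in az] for z in zz])
    q=proj(c,P.reshape(-1,3)).astype(np.float32).reshape(len(zz),-1,2)
    k=cv2.remap(cv2.cvtColor(c['image'],cv2.COLOR_BGR2GRAY),q[...,0],q[...,1],cv2.INTER_LINEAR)
    print(n); print('az ',*az.round().astype(int)); 
    for z,row in zip(zz,k): print(round(z,3),*row)
```

```text
scene
az  127 132 137 142 147 152 157 162 167 172 177 182 187 192 197 202 207 212 217 222 227 232 237 242 247 252 257 262 267 272 277 282 287 292 297 302 307
0.012 27 29 31 33 36 44 55 64 72 81 84 82 82 84 83 83 84 85 87 85 85 87 84 84 85 86 86 88 88 85 82 83 75 69 59 47 38
0.017 27 27 27 29 30 30 32 32 41 49 55 64 66 74 75 78 83 84 84 85 87 85 82 84 83 85 83 81 77 71 63 55 52 41 34 30 27
0.022 33 31 28 28 28 29 31 34 35 32 31 30 31 35 44 47 50 57 59 59 60 61 63 65 62 61 59 52 42 36 37 33 27 28 28 29 30
0.027 28 28 31 32 30 31 32 36 36 37 32 29 28 31 32 29 31 31 30 30 31 33 36 37 34 33 32 30 30 28 27 28 31 30 29 29 28
0.032 31 31 28 27 27 33 37 41 37 37 38 35 33 32 29 30 27 29 33 32 32 29 30 29 28 29 29 27 27 26 30 28 28 28 27 27 31
0.037 31 31 31 31 28 28 34 38 39 39 40 36 36 31 29 27 30 31 29 29 31 29 29 27 27 28 30 32 31 30 26 29 29 29 31 30 28
0.042 28 29 30 32 31 30 30 32 35 32 30 32 34 34 33 30 27 29 33 27 34 32 21 27 30 31 31 28 25 30 32 30 32 30 27 29 31
0.047 31 32 29 28 30 29 26 30 34 35 30 31 28 32 31 29 29 30 31 32 29 28 33 30 32 33 32 31 28 29 30 28 27 30 31 30 28
0.052 
[... 792 characters left out ...]
01 93 105 120 146 167 181 193 200 203 202
0.04 85 80 69 60 51 45 61 85 116 143 154 152 152 148 142 139 140 137 135 130 130 130 130 124 124 117 107 102 105 115 140 162 176 188 196 199 201
0.043 84 83 77 65 52 38 41 58 84 109 122 122 126 129 126 125 127 130 128 125 129 124 121 121 118 106 97 90 95 105 131 153 171 185 197 204 202
0.046 84 83 76 62 56 43 34 42 57 75 78 83 85 88 87 86 84 84 86 87 88 88 85 75 76 77 75 71 77 97 127 153 175 188 196 199 197
0.049 87 84 76 63 51 40 32 38 45 56 60 63 64 62 60 59 62 65 61 61 63 60 54 56 55 52 49 51 67 97 127 155 175 184 191 198 198
0.052 96 92 80 64 49 37 22 27 36 45 47 50 49 47 47 52 48 51 47 48 48 49 48 44 44 44 42 49 67 93 124 149 170 184 192 196 195
```

Call:
{"op": "step_arm", "data": {
  "jaw": [-1,-1,-1,-1,-1],
  "linear": [
    [0,0,0],
    [0,0,0],
    [0,0,0],
    [0,0,0],
    [0,0,0]
  ],
  "rotation": [
    [0,0,-0.05],
    [0,0,-0.1],
    [0,0,-0.1],
    [0,0,-0.08],
    [0,0,-0.05]
  ]
}}

```text
time_s: 6.12
tool_pos: [0.4315, -0.1588, 0.0935]
tool_rot: [0.073, 0.997, 0.0, -0.001]
contact_force: [-0.3, -0.1, -1.7]
finger_gap: 0.0294
grip_force: 35.0
```

Call:
{"op": "step_arm", "data": {
  "jaw": [-1,-1,-1,-1,-1],
  "linear": [
    [0,12,0],
    [0,24,0],
    [0,26,0],
    [0,26,0],
    [0,26,0]
  ],
  "rotation": [
    [0,0,0],
    [0,0,0],
    [0,0,0],
    [0,0,0],
    [0,0,0]
  ]
}}

```text
time_s: 6.53
tool_pos: [0.4486, -0.0452, 0.0935]
tool_rot: [0.076, 0.997, 0.0, -0.001]
contact_force: [1.7, 0.0, -0.8]
finger_gap: 0.0298
grip_force: 35.0
```

Call:
{"op": "step_arm", "data": {
  "jaw": [-1,-1,-1,-1,-1],
  "linear": [
    [0,24,5],
    [0,20,10],
    [0,13,10],
    [0,0,10],
    [0,0,8]
  ],
  "rotation": [
    [0,0,0],
    [0,0,0],
    [0,0,0],
    [0,0,0],
    [0,0,0]
  ]
}}

```text
time_s: 6.95
tool_pos: [0.457, 0.0105, 0.0499]
tool_rot: [0.074, 0.997, -0.0, -0.001]
contact_force: [-0.3, -0.2, -1.8]
finger_gap: 0.0291
grip_force: 35.1
```

Run:
```python
from h import *
s=r.state(); print(s['time_s'],s['tool_pos'],Ro.from_quat(s['tool_rot']).as_matrix().round(3).tolist())
C={n:r.camera(n) for n in('scene','side')}
yaw=-.15
for n,c in C.items():
  for l in('bottle_green','scanner'):
    for d in r.outline_of(l,n)[:1]: print(n,l,d['bbox'],d['confidence'],d['region'].sum())
  k=c['image'].copy()
  X=s['tool_pos']+[-.001*np.cos(yaw),.0,-.0308]
  for pts,col in((proj(c,cyl(.023,0,.07)+[.6562,-.0195,0]),(0,255,255)),(proj(c,SC[1]@Ro.from_euler('z',yaw).as_matrix().T+X),(0,255,0))):
    cv2.polylines(k,[cv2.convexHull(pts.astype(np.int32))],True,col,1)
  u,v=proj(c,[[.60,-.01,.04]])[0].astype(int)
  k=cv2.resize(k[v-50:v+50,u-66:u+66],None,fx=6,fy=6,interpolation=cv2.INTER_CUBIC); cv2.imwrite(f'pics/m_{n}.png',k)
```

```text
6.95 [0.45704636 0.01054919 0.04991896] [[-0.989, 0.148, -0.002], [0.148, 0.989, -0.0], [0.002, -0.0, -1.0]]
scene bottle_green [300.6, 173.8, 19.2, 42.5] 0.84 893
scene scanner [201.5, 219.0, 62.6, 47.8] 0.62 921
side bottle_green [217.3, 191.6, 22.6, 46.8] 0.94 874
side scanner [288.0, 224.1, 68.5, 29.3] 0.73 938
```

View pics/m_scene.png

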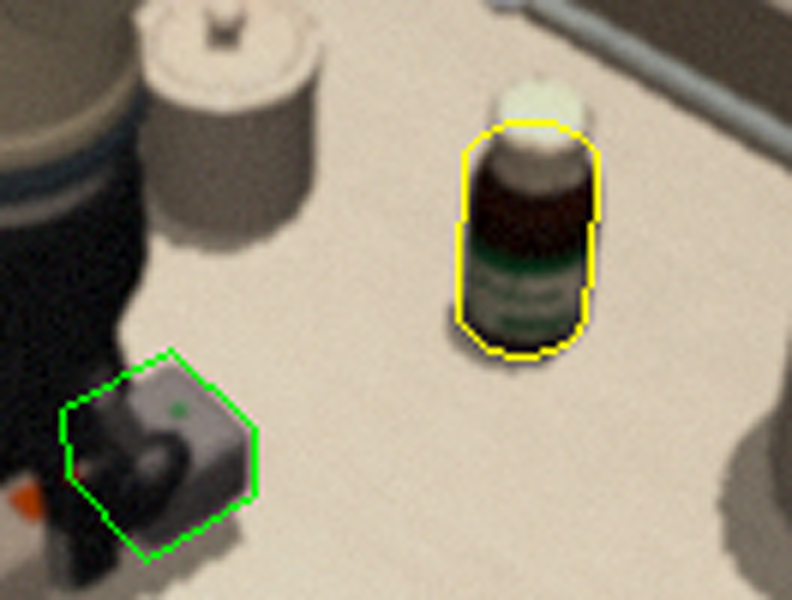

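View pics/m_side.png

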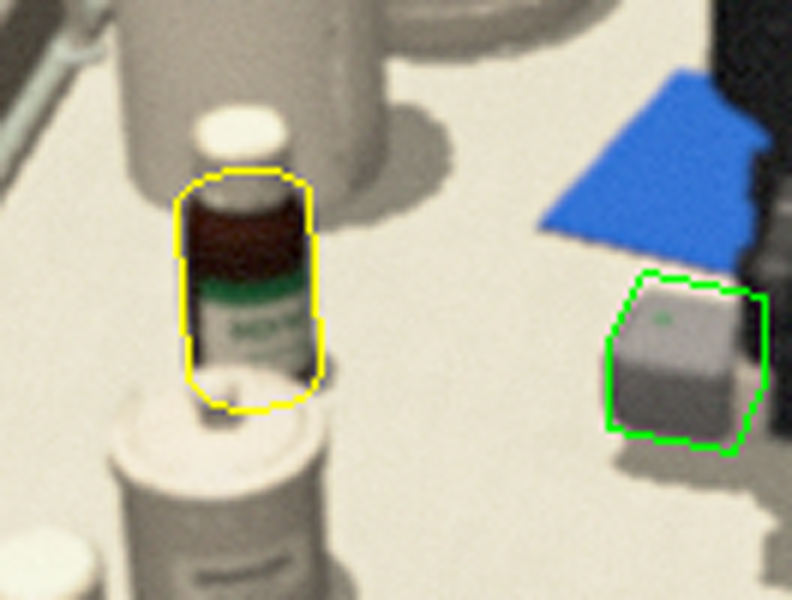

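Both overlays match: the bottle is centred in the yellow outline and the scanner head fills the green one. I'll move in to about 6 cm from the label and hold.

Call:
{"op": "step_arm", "data": {
  "jaw": [-1,-1,-1,-1,-1],
  "linear": [
    [-8,1.5,1],
    [-13,2,2],
    [-14,2,2],
    [-12,1.5,0],
    [-6.5,0.5,0]
  ],
  "rotation": [
    [0,0,0],
    [0,0,0],
    [0,0,0],
    [0,0,0],
    [0,0,0.05]
  ]
}}

```text
time_s: 7.67
tool_pos: [0.5145, 0.0091, 0.047]
tool_rot: [0.1, 0.995, 0.0, 0.002]
contact_force: [0.9, 0.5, -1.7]
finger_gap: 0.0295
grip_force: 35.1
```

Call:
{"op": "step_arm", "data": {
  "jaw": [-1,-1,-1,-1,-1],
  "linear": [
    [0,0,0],
    [0,0,0],
    [0,0,0],
    [0,0,0],
    [0,0,0]
  ],
  "rotation": [
    [0,0,0],
    [0,0,0],
    [0,0,0],
    [0,0,0],
    [0,0,0]
  ]
}}

```text
time_s: 8.08
tool_pos: [0.5111, 0.0094, 0.0463]
tool_rot: [0.1, 0.995, -0.0, -0.0]
contact_force: [0.0, 0.6, -1.4]
finger_gap: 0.0294
grip_force: 35.1
```

Run:
```python
from h import *
s=r.state(); R=Ro.from_quat(s['tool_rot']).as_matrix(); print(s['time_s'],s['tool_pos'],R.round(3).tolist())
yaw=np.arctan2(-R[1,0],-R[0,0]); print('yaw',yaw)
X=s['tool_pos']+[-.001*np.cos(yaw),0,-.0308]
print('bottle in scanner',Ro.from_euler('z',yaw).as_matrix().T@(np.array([.6562,-.0195,0])-X))
ks=[]
for n in('scene','side'):
  c=r.camera(n); k=c['image'].copy()
  for pts,col in((proj(c,cyl(.023,0,.07)+[.6562,-.0195,0]),(0,255,255)),(proj(c,SC[1]@Ro.from_euler('z',yaw).as_matrix().T+X),(0,255,0))):
    cv2.polylines(k,[cv2.convexHull(pts.astype(np.int32))],True,col,1)
  u,v=proj(c,[[.61,-.01,.04]])[0].astype(int)
  ks.append(cv2.resize(k[v-50:v+50,u-40:u+40],None,fx=5,fy=5,interpolation=cv2.INTER_CUBIC))
cv2.imwrite('pics/aim.png',np.hstack(ks))
```

```text
8.0833 [0.51113785 0.00943967 0.04634395] [[-0.98, 0.199, -0.001], [0.199, 0.98, 0.0], [0.001, -0.0, -1.0]]
yaw -0.200319977198527
bottle in scanner [ 0.14888024  0.00069893 -0.01554395]
```

View pics/aim.png

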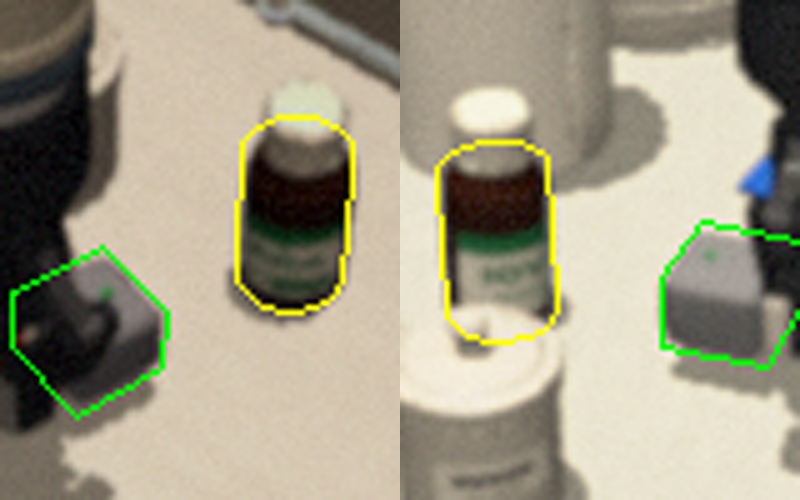

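The aim is good: in the overlays the bottle is straight ahead of the scanner, 149 mm from its origin with under 1 mm lateral error. Holding still.

Call:
{"op": "step_arm", "data": {
  "jaw": [-1,-1,-1,-1,-1],
  "linear": [
    [0,0,0],
    [0,0,0],
    [0,0,0],
    [0,0,0],
    [0,0,0]
  ],
  "rotation": [
    [0,0,0],
    [0,0,0],
    [0,0,0],
    [0,0,0],
    [0,0,0]
  ]
}}

```text
time_s: 8.6
tool_pos: [0.5117, 0.0095, 0.0463]
tool_rot: [0.1, 0.995, 0.0, -0.0]
contact_force: [0.7, -0.2, -0.9]
finger_gap: 0.0294
grip_force: 35.1
```

Call:
{"op": "step_arm", "data": {
  "jaw": [-1,-1,-1,-1,-1],
  "linear": [
    [0,0,0],
    [0,0,0],
    [0,0,0],
    [0,0,0],
    [0,0,0]
  ],
  "rotation": [
    [0,0,0],
    [0,0,0],
    [0,0,0],
    [0,0,0],
    [0,0,0]
  ]
}}

```text
time_s: 9.02
tool_pos: [0.5117, 0.0095, 0.0463]
tool_rot: [0.1, 0.995, 0.0, -0.0]
contact_force: [0.5, -0.6, -1.4]
finger_gap: 0.0293
grip_force: 35.1
```

Call:
{"op": "step_arm", "data": {
  "jaw": [-1,-1,-1,-1,-1],
  "linear": [
    [0,0,0],
    [0,0,0],
    [0,0,0],
    [0,0,0],
    [0,0,0]
  ],
  "rotation": [
    [0,0,0],
    [0,0,0],
    [0,0,0],
    [0,0,0],
    [0,0,0]
  ]
}}

```text
time_s: 9.43
tool_pos: [0.5117, 0.0095, 0.0463]
tool_rot: [0.1, 0.995, -0.0, -0.0]
contact_force: [-0.1, -0.6, -1.4]
finger_gap: 0.0293
grip_force: 35.1
```

Call:
{"op": "step_arm", "data": {
  "jaw": [-1,-1,-1,-1,-1],
  "linear": [
    [0,0,0],
    [0,0,0],
    [0,0,0],
    [0,0,0],
    [0,0,0]
  ],
  "rotation": [
    [0,0,0],
    [0,0,0],
    [0,0,0],
    [0,0,0],
    [0,0,0]
  ]
}}

```text
time_s: 9.85
tool_pos: [0.5117, 0.0095, 0.0463]
tool_rot: [0.1, 0.995, -0.0, -0.0]
contact_force: [-0.7, -0.8, -2.2]
finger_gap: 0.0295
grip_force: 35.1
```

Call:
{"op": "step_arm", "data": {
  "jaw": [-1,-1,-1,-1,-1],
  "linear": [
    [8,0,-6],
    [14,0,-10],
    [14,0,-10],
    [12,0,-10],
    [7,0,-4]
  ],
  "rotation": [
    [0,0,0],
    [0,0,0],
    [0,0,0],
    [0,0,0],
    [0,0,0]
  ]
}}

```text
time_s: 10.27
tool_pos: [0.4561, 0.0207, 0.0874]
tool_rot: [0.1, 0.995, 0.0, -0.0]
contact_force: [-0.6, 1.0, -2.6]
finger_gap: 0.0295
grip_force: 35.1
```

Call:
{"op": "step_arm", "data": {
  "jaw": [-1,-1,-1,-1,-1],
  "linear": [
    [0,-10,0],
    [-4,-20,0],
    [-4,-24,0],
    [-4,-24,0],
    [-4,-24,0]
  ],
  "rotation": [
    [0,0,0],
    [0,0,0],
    [0,0,0],
    [0,0,0],
    [0,0,0]
  ]
}}

```text
time_s: 10.68
tool_pos: [0.4532, -0.0842, 0.0862]
tool_rot: [0.1, 0.995, -0.0, 0.0]
contact_force: [1.0, -0.2, -1.5]
finger_gap: 0.0293
grip_force: 35.1
```

Call:
{"op": "step_arm", "data": {
  "jaw": [-1,-1,-1,-1,-1],
  "linear": [
    [-4,-24,0],
    [0,-24,0],
    [0,-20,0],
    [0,-13,0],
    [0,0,0]
  ],
  "rotation": [
    [0,0,0],
    [0,0,0],
    [0,0,0],
    [0,0,0],
    [0,0,0]
  ]
}}

```text
time_s: 11.1
tool_pos: [0.4407, -0.1655, 0.0862]
tool_rot: [0.102, 0.995, -0.0, 0.0]
contact_force: [0.8, 0.5, -1.9]
finger_gap: 0.0295
grip_force: 35.1
```

Call:
{"op": "step_arm", "data": {
  "jaw": [-1,-1,-1,-1,-1],
  "linear": [
    [0,0,8],
    [0,0,10],
    [0,0,10],
    [0,0,8],
    [0,0,6]
  ],
  "rotation": [
    [0,0,0],
    [0,0,0],
    [0,0,0],
    [0,0,0],
    [0,0,0]
  ]
}}

```text
time_s: 11.52
tool_pos: [0.4404, -0.162, 0.0427]
tool_rot: [0.1, 0.995, 0.0, -0.001]
contact_force: [-0.1, 0.4, -1.6]
finger_gap: 0.0293
grip_force: 35.1
```

Call:
{"op": "step_arm", "data": {
  "jaw": [-1,-1,-1,-1,-1],
  "linear": [
    [0,0,2],
    [0,0,2],
    [0,0,1.5],
    [0,0,1],
    [0,0,0.5]
  ],
  "rotation": [
    [0,0,0],
    [0,0,0],
    [0,0,0],
    [0,0,0],
    [0,0,0]
  ]
}}

```text
time_s: 11.93
tool_pos: [0.4411, -0.1629, 0.0374]
tool_rot: [0.1, 0.995, -0.0, 0.0]
contact_force: [0.1, -0.1, -2.3]
finger_gap: 0.0296
grip_force: 35.1
```

Call:
{"op": "step_arm", "data": {
  "jaw": [-1,-1,-1,-1,-1],
  "linear": [
    [0,0,0],
    [0,0,0],
    [0,0,0],
    [0,0,0],
    [0,0,0]
  ],
  "rotation": [
    [0,0,0],
    [0,0,0],
    [0,0,0],
    [0,0,0],
    [0,0,0]
  ]
}}

```text
time_s: 12.35
tool_pos: [0.441, -0.1629, 0.0375]
tool_rot: [0.1, 0.995, -0.0, 0.0]
contact_force: [-0.4, -0.4, -1.8]
finger_gap: 0.0296
grip_force: 35.1
```

Call:
{"op": "step_arm", "data": {
  "jaw": [-1,-1,-1,-1,-1],
  "linear": [
    [0,0,1],
    [0,0,1],
    [0,0,0.5],
    [0,0,0],
    [0,0,0]
  ],
  "rotation": [
    [0,0,0],
    [0,0,0],
    [0,0,0],
    [0,0,0],
    [0,0,0]
  ]
}}

```text
time_s: 12.77
tool_pos: [0.4409, -0.1629, 0.0348]
tool_rot: [0.1, 0.995, -0.0, -0.0]
contact_force: [-1.1, -0.6, 0.5]
finger_gap: 0.0295
grip_force: 35.4
```

Contact is starting (force went from -1.8 to +0.5 N), so I'll release gently.

Call:
{"op": "step_arm", "data": {
  "jaw": [-0.3,-0.2,-0.1,0,0.2],
  "linear": [
    [0,0,0],
    [0,0,0],
    [0,0,0],
    [0,0,0],
    [0,0,0]
  ],
  "rotation": [
    [0,0,0],
    [0,0,0],
    [0,0,0],
    [0,0,0],
    [0,0,0]
  ]
}}

```text
time_s: 13.18
tool_pos: [0.441, -0.1629, 0.0348]
tool_rot: [0.1, 0.995, -0.0, 0.0]
contact_force: [0.5, -0.3, 0.1]
finger_gap: 0.0512
grip_force: 0.0
```

Call:
{"op": "step_arm", "data": {
  "jaw": [0.6,1,1,1,1],
  "linear": [
    [0,0,0],
    [0,0,0],
    [0,0,0],
    [0,0,0],
    [0,0,0]
  ],
  "rotation": [
    [0,0,0],
    [0,0,0],
    [0,0,0],
    [0,0,0],
    [0,0,0]
  ]
}}

```text
time_s: 13.6
tool_pos: [0.4409, -0.1629, 0.0348]
tool_rot: [0.1, 0.995, 0.0, 0.0]
contact_force: [-0.0, -0.4, 0.2]
finger_gap: 0.0856
grip_force: 0.0
```

Call:
{"op": "step_arm", "data": {
  "jaw": [1,1,1,1,1],
  "linear": [
    [0,0,-10],
    [0,0,-20],
    [0,0,-30],
    [0,0,-30],
    [0,0,-30]
  ],
  "rotation": [
    [0,0,0],
    [0,0,0],
    [0,0,0],
    [0,0,0],
    [0,0,0]
  ]
}}

```text
time_s: 14.02
tool_pos: [0.4404, -0.1627, 0.1565]
tool_rot: [0.1, 0.995, 0.0, -0.0]
contact_force: [0.7, 0.0, 0.4]
finger_gap: 0.0855
grip_force: 0.0
```

Call:
{"op": "step_arm", "data": {
  "jaw": [1,1,1,1,1],
  "linear": [
    [0,0,-30],
    [0,0,-10],
    [0,0,0],
    [0,0,0],
    [0,0,0]
  ],
  "rotation": [
    [0,0,0],
    [0,0,0],
    [0,0,0],
    [0,0,0],
    [0,0,0]
  ]
}}

```text
time_s: 14.43
tool_pos: [0.44, -0.1625, 0.1937]
tool_rot: [0.1, 0.995, 0.0, -0.001]
contact_force: [-0.2, 0.4, 0.1]
finger_gap: 0.0853
grip_force: 0.0
```

Run:
```python
from h import *
s,c=wcam(); print(s['time_s'],s['tool_pos'],s['finger_gap'])
p=None
for d in r.outline_of('scanner','wrist')[:1]:
    p,e=fit([(c,d['region'].astype(float))],SC,[.44,-.163,-.2],.004); print(p,e)
    print('in mat',Ro.from_euler('z',-.293).as_matrix().T[:2,:2]@(p[:2]-[.4447,-.165]))
w=c['image']; sc=r.camera('scene')['image']
cv2.imwrite('pics/end.png',np.hstack([cv2.resize(w,(400,300)),cv2.resize(sc,(400,300))]))
```

```text
14.4333 [ 0.43999828 -0.16254803  0.19374496] 0.08534875314682654
```

View pics/end.png

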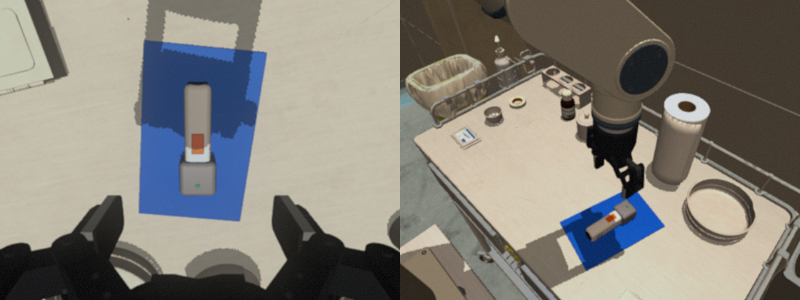

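The end picture shows the scanner flat and upright near the middle of the mat, at (198,140) in the left half, with the gripper clear. I'm handing in.

```bash
python3 -c "
from station import r; print(r.sign_off())"
```

```text
the job is handed in; nothing more can be done
None
```

I held the scanner still for about 2 s, aimed at the middle of the green-banded label from about 6 cm. I then laid it flat on the blue mat, released it and handed the job in at about 14.5 s; no verdict came back, and the arm hid the green bottle in the last picture.

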